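Gauge three look-alike cells and load the test dock

ROBOT

A 7-joint arm with a two-finger parallel gripper is mounted at the origin on the work surface. World frame = base frame: x ahead of the robot, y to its left, z up, the work surface at z = 0. Lengths are in m, angles in degrees, forces in N, time in s.
With the tool pointing down it reaches from about 0.35 to 0.9 m from the base axis. Payload 7.2 kg.
Tool frame: the origin (TCP) lies between the finger pads; the fingertips stand ahead of it and the grasp point (between the pads) lies 6 mm ahead of it (env.nose_length is the y of the fingertips in the tool frame, in m); y points along the fingers, z is the direction in which the jaws open and shut, and the axes are right-handed (so a half turn about y gives the same grasp; the last joint's range is limited). The gripper opens to 85 mm and grips with 20 to 120 N. Pads are 22 mm wide; open, the fingers measure 114 mm over their backs; the gripper's body (76 mm by 85 mm) begins 54 mm behind the grasp point. The pads swing forward as they close: fully open they stand 13 mm farther back than shut.
Start: joints at [63.415, 23.554, -0.728, 91.456, 0.321, 64.991, -4.71], TCP at [0.241, -0.577, 0.227] pointing down, gripper open.
Joint ranges: [-169.25, 169.25], [-16.82, 113.86], [-84.01, 82.57], [7.8, 145.47], [-59.2, 239.2], [7.22, 106.19], [-163.78, 163.78]. Speed limits (degrees/s): [136.94, 136.94, 172.46, 172.46, 180, 180, 180].

INTERFACE

Orientations are given as a 3x3 rotation matrix whose columns are the frame's x, y, z axes.
In Python, from cell import env, effector, snapshot, job_done gives the robot as it stands. Calls block until the motion is done:
- env.movep(position, orientation): joint-space move of the TCP to a pose.
- env.servo_line(position, frame=None, v=0.15): straight line of the TCP; frame=None keeps the orientation; v is the mean speed in m/s.
- env.movej(angles): joint-space move.
- effector.open_jaws() and effector.clamp(squeeze=None): open the fingers fully, or close them until they stop; squeeze is the grip in N (None keeps the last).
- env.dwell(seconds).
- env.inverse_kinematics(position, orientation): joint angles nearest the present ones, or None.
- env.state(): the state.
- snapshot(name): name is "scene" or "top" or "wrist"; returns a dict with "color" (384x512x3 uint8, red, green, blue), "K" (3x3 intrinsics, pixels), "R" (3x3) and "t" (3): a world point X has camera coordinates R X + t; the wrist camera has in their place "hand_eye" (4x4, takes a point from camera to tool coordinates, whose origin is the TCP and whose axes are the tool frame's). Camera axes: x right, y down, z forward; pixel columns grow to the right and rows downward; lengths in m; the calibration is good to about 2 mm. A picture is of the moment at which its call begins: read the wrist's pose just before it. There is no depth.
A pose or a line that the arm cannot do raises env.IKError and nothing moves.
- job_done(): hands the job in, once; it reports no verdict.
The state is a dict: "time_s": time; "joint_pos": joint angles; "qd": joint speeds; "joint_efforts": joint torques, N m; "eef_pos": TCP position; "orientation": TCP orientation; "wrist_force": force on the tool from outside, world axes, zero at the start; "ft_torque": the same for the moment, N m; "width": finger opening in m.
Only numpy, scipy, OpenCV 4.12 (cv2) and the standard library are available. Lean on these libraries where they do the work, as an engineer would, in place of code of your own. Each camera call takes 0.05 s, during which the arm holds its last target. There are 200 camera calls.

TASK

Three look-alike cells, 70, 75 and 80 mm tall, stand on the granite plate: with the fingertips touch a step of the gauge for reference, then feel the tops of as many cells as you need, where they stand, to learn which is which. Keeping the cells upright, stand the 75 mm cell in the dock's low seat and the 70 mm cell in its raised seat, leave the 80 mm one on the plate, and close the contact bar down onto the two cells. Leave everything else on the bench where it is.

Things in the scene. Friction and masses are not known exactly. Their poses are not given: they have to be found in the camera images.
- cell_a_mid (a point): one of three round battery cells (letters are arbitrary and say nothing of the length), grey sleeve, 26 mm diameter, flat steel top button 17 mm wide, standing upright on the granite plate; the three look alike but one is 70 mm tall, one 75 mm and one 80 mm overall, they are shuffled among the three places at each start, and which one is which must be felt. Point on its axis 36 mm above its foot (about half-way up); z axis up along the cell. 75 to 115 g
- cell_b_mid (a point): one of three round battery cells (letters are arbitrary and say nothing of the length), grey sleeve, 26 mm diameter, flat steel top button 17 mm wide, standing upright on the granite plate; the three look alike but one is 70 mm tall, one 75 mm and one 80 mm overall, they are shuffled among the three places at each start, and which one is which must be felt. Point on its axis 36 mm above its foot (about half-way up); z axis up along the cell. 75 to 115 g
- cell_c_mid (a point): one of three round battery cells (letters are arbitrary and say nothing of the length), grey sleeve, 26 mm diameter, flat steel top button 17 mm wide, standing upright on the granite plate; the three look alike but one is 70 mm tall, one 75 mm and one 80 mm overall, they are shuffled among the three places at each start, and which one is which must be felt. Point on its axis 36 mm above its foot (about half-way up); z axis up along the cell. 75 to 115 g
- cell_a: the same cell as cell_a_mid: origin at the centre of its foot
- cell_b: the same cell as cell_b_mid: origin at the centre of its foot
- cell_c: the same cell as cell_c_mid: origin at the centre of its foot
- plate: fixed dark granite plate 170 (x) x 300 (y) x 25 mm high carrying the gauge and the three cells in a row along its y (70 mm apart or so, never nearer than 58 mm axis to axis); origin under its centre, flat top 25 mm above the origin
- gauge: fixed one-piece steel step gauge standing on the plate beyond the cells, 72 x 40 mm, two ground steps side by side along its x: low (nearer the robot) and high; origin under its centre, on the plate's top
- low_step (a point): centre of the low step's top face (36 x 40 mm), exactly 72.5 mm above the plate: a 70 mm cell stands 2.5 mm below it, a 75 mm cell 2.5 mm proud of it
- high_step (a point): centre of the high step's top face (36 x 40 mm), exactly 77.5 mm above the plate: a 75 mm cell stands 2.5 mm below it, an 80 mm cell 2.5 mm proud of it
- dock: fixed cell test dock, pale base 165 (x) x 230 (y) x 20 mm, two black cell seats side by side along its y (90 mm apart, which one is on which side changes) and a hinged contact bar on two posts along its far side; origin under the midpoint between the seats; x points from the open front (robot side) to the hinge, z up
- seat_low_floor (a point): the low seat, for the 75 mm cell: centre of its flat floor, 26 mm above the table, with a thin brass contact flush in it. The cell stands here upright; behind it (dock +x) is an upright 90 degree vee, its faces 15 mm from this centre line, top 30 mm above this floor; open in front and above. Axes as the dock
- seat_raised_floor (a point): the raised seat, for the 70 mm cell: centre of the top of a round brass pad 28 mm across and 5 mm high, 31 mm above the table. Same vee behind it (top 25 mm above this point), open in front and above. Axes as the dock. A 75 mm cell in the low seat and a 70 mm cell here have tops level at 101 mm above the table
- contact_bar (a joint): hinge of the contact bar, rad: 0 = level, its two brass contacts resting on the tops of the right cells (101 mm above the table); grows as the bar is raised; starts thrown back past upright at 1.65 to 1.85, when its top stands 240 mm above the table behind the seats. Stays where it is left (stiff hinge: about 1 N at the grip); with a too tall cell underneath it stops near 0.06 or more; with none it goes down to -0.04
- bar_hinge (a point): middle of the hinge line, which runs along the dock's y: 80 mm behind the seats' line, 115 mm above the table
- bar_grip (a point): middle of the bar's black grip rod, 12 mm thick and 170 mm long, parallel to the hinge and 120 mm from it; with the bar level it is 40 mm in front of the seats' line, 115 mm above the table. Push it over from behind and then down
- brush_grip (a point): bystander: small hand brush 130 mm long lying on the front (robot-side) edge of the plate; point at its handle
- meter: bystander: black hand multimeter 170 x 85 x 36 mm lying behind the work; origin under its centre
- mouse: bystander: black computer mouse 105 x 60 x 33 mm; origin under its centre
- phone: bystander: black phone 150 x 72 x 9 mm lying flat; origin under its centre
- screwdriver_grip (a point): bystander: screwdriver 190 mm long lying in front of the work; point at its handle
- tape: bystander: roll of clear tape, 96 mm across, 20 mm high, lying flat; origin under its centre
- mug: bystander: white mug 80 mm across, 92 mm tall; origin under its centre
Not all that is in view belongs to the job. Leave any orange look-alike of the cell_b alone.

How it is judged:
By the outcome, as a careful person would: the job done as asked, in the order asked, and still so for the second after the job is handed in, with the robot touching nothing.
It also fails if it takes over 72 s, if anything falls off the work surface, if the arm or the gripper's body presses on something with over 40 N, if the wrist force passes 120 N, or if a joint passes its speed limit or range.

## Working session

There is one attempt and no reset: what is moved stays moved. The work goes in short steps, each a Python script; the robot and the scene stay as the last script left them, time stands still between calls to the robot, and variables do not carry over. Pictures are saved under pics/ and viewed, about 8 in all and at most 12, crops included, and the job is handed in when it is done.

```bash
ls; mkdir -p pics; python3 - <<'E'
from cell import env, effector, snapshot
import cv2,json,numpy as np
for n in("scene","top"):
    s=snapshot(n); cv2.imwrite(f"pics/{n}0.png",cv2.resize(s["color"][:,:,::-1],(800,600),interpolation=cv2.INTER_CUBIC)); cv2.imwrite(f"{n}0_raw.png",s["color"][:,:,::-1])
    print(n,np.round(s["K"],1).tolist(),np.round(s["R"],4).tolist(),np.round(s["t"],4).tolist())
s=snapshot("wrist");print(np.round(s["K"],1).tolist(),np.round(s["hand_eye"],4).tolist())
st=env.state();print(st, env.nose_length)
E
```

```text
pics
scene [[359.9, 0.0, 258.0], [0.0, 359.9, 187.5], [0.0, 0.0, 1.0]] [[0.0109, 0.9999, 0.0122], [0.6053, 0.0031, -0.796], [-0.796, 0.0161, -0.6051]] [-0.012, -0.2713, 1.5007]
top [[346.8, 0.0, 253.9], [0.0, 346.8, 197.1], [0.0, 0.0, 1.0]] [[-0.0268, -0.9996, -0.0126], [-0.9917, 0.0281, -0.1256], [0.1259, 0.0091, -0.992]] [0.0173, 0.5613, 1.0975]
[[308.4, 0.0, 257.5], [0.0, 308.4, 190.1], [0.0, 0.0, 1.0]] [[-0.0006, 0.949, 0.3154, -0.0812], [0.0011, -0.3154, 0.949, -0.147], [1.0, 0.0009, -0.0009, -0.0012], [0.0, 0.0, 0.0, 1.0]]
{'time_s': 0.15, 'joint_pos': array([63.4145366 , 23.5921099 , -0.72772775, 91.49138174,  0.31855878,
       64.99162734, -4.70990287]), 'qd': array([ 0.0121266 , -0.15826798, -0.03402431, -0.13713033, -0.00150214,
       -0.00503763, -0.02817391]), 'joint_efforts': array([ 2.06006269e-03, -6.01030326e+01,  6.83128238e-01, -2.99648649e+01,
        1.39340950e-02,  7.86801917e-03,  5.39226153e-05]), 'eef_pos': array([ 0.24079664, -0.57633654,  0.22662962]), 'orientation': array([[-9.22689474e-01, -5.44459534e-04,  3.85543562e-01],
       [-3.85543942e-01,  1.15437529e-03, -9.22688754e-01],
       [ 5.73047278e-05, -9.99999185e-01, -1.27504301e-03]]), 'wrist_force': array([ 0.45004576, -0.28268094, -0.4956096 ]), 'ft_torque': array([-0.02209091, -0.00539619,  0.05488774]), 'width': 0.08547852338696635} 0.025
```

View pics/scene0.png

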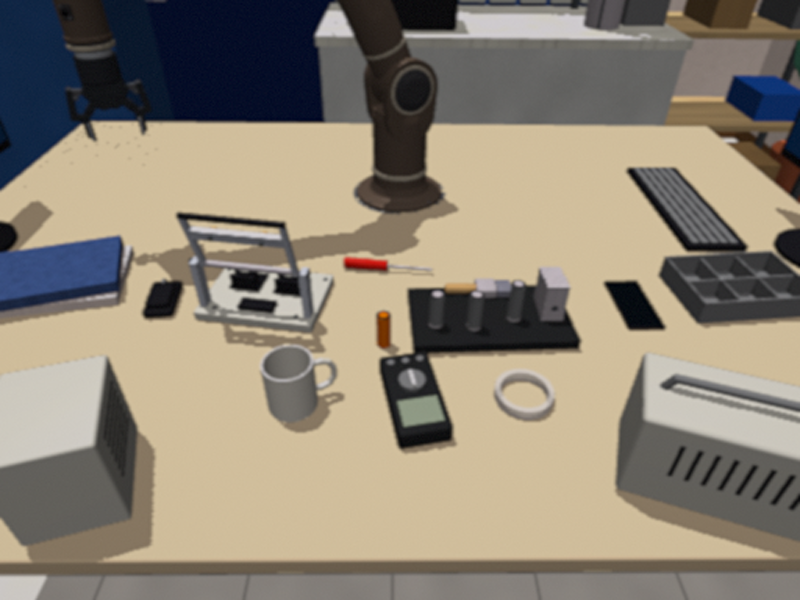

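View pics/top0.png

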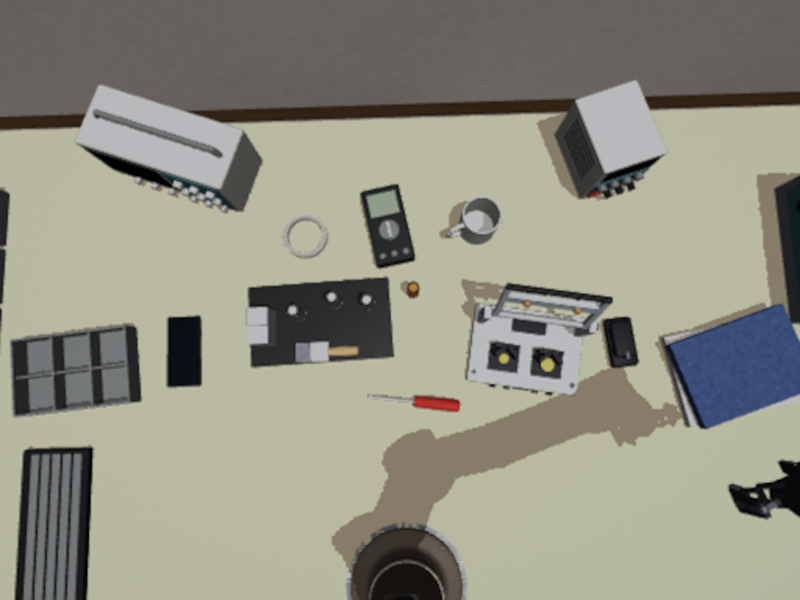

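```bash
cat > h.py <<'E'
from cell import env, effector, snapshot, job_done
import cv2, numpy as np
def ray(K,R,t,uv,z):
    C=-R.T@t; d=R.T@np.linalg.solve(K,[uv[0],uv[1],1.]); return C+d*(z-C[2])/d[2]
def down(yaw):  # tool x at yaw (deg) in world, y down; jaws open along z = yaw+90
    a=np.radians(yaw); x=np.array([np.cos(a),np.sin(a),0]); y=np.array([0,0,-1.]); return np.c_[x,y,np.cross(x,y)]
def wrist(name=None):
    st=env.state(); s=snapshot("wrist"); H=np.array(s["hand_eye"]); T=np.eye(4); T[:3,:3]=st["orientation"]; T[:3,3]=st["eef_pos"]
    M=np.linalg.inv(T@H)
    if name: cv2.imwrite(f"pics/{name}.png",cv2.resize(s["color"][:,:,::-1],(800,600),interpolation=cv2.INTER_CUBIC)); cv2.imwrite(f"{name}_raw.png",s["color"][:,:,::-1]); np.savez(f"{name}.npz",K=s["K"],R=M[:3,:3],t=M[:3,3])
    return s["color"],np.array(s["K"]),M[:3,:3],M[:3,3]
def cam(name): # saved wrist
    d=np.load(f"{name}.npz"); return d["K"],d["R"],d["t"]
E
python3 - <<'E'
from h import *
s=snapshot("top");f=.64
for n,u,v,z in[("c1",292,310,.1),("c2",331,297,.1),("c3",366,299,.1),("gauge",258,325,.1),("seatL",503,358,.028),("seatR",547,365,.028),("plTL",248,287,.025),("plTR",388,279,.025),("plBL",251,367,.025),("plBR",393,356,.025),("brush",330,351,.04),("dTL",478,305,.02),("dBR",575,393,.02),("dBL",468,380,.02),("orange",412,288,.07)]:
    print(n,np.round(ray(s["K"],s["R"],s["t"],(u*f,v*f),z)[:2],3))
P=ray(s["K"],s["R"],s["t"],(525*f,350*f),.03)
for p in ([P[0]-.02,P[1],.30],[.5,.16,.3]):
    t=env.state()["time_s"]; env.movep(p,down(0)); st=env.state(); print(st["time_s"]-t,st["joint_pos"].round(),st["eef_pos"].round(4))
    wrist("w_dock" if p[1]<0 else "w_plate")
E
```

```text
c1 [0.555 0.208]
c2 [0.579 0.131]
c3 [0.573 0.061]
gauge [0.528 0.275]
seatL [ 0.452 -0.216]
seatR [ 0.435 -0.306]
plTL [0.617 0.317]
plTR [0.626 0.019]
plBL [0.447 0.309]
plBR [0.462 0.012]
brush [0.476 0.142]
dTL [ 0.565 -0.17 ]
dBR [ 0.376 -0.362]
dBL [ 0.408 -0.142]
orange [ 0.597 -0.031]
1.7 [ 56.  13. -37.  98.   8.  71. 107.] [ 0.4467 -0.2627  0.2998]
1.5667000000000002 [ 25.  20. -61.  97.  19.  74.  50.] [0.5005 0.1586 0.2997]
```

View pics/w_dock.png

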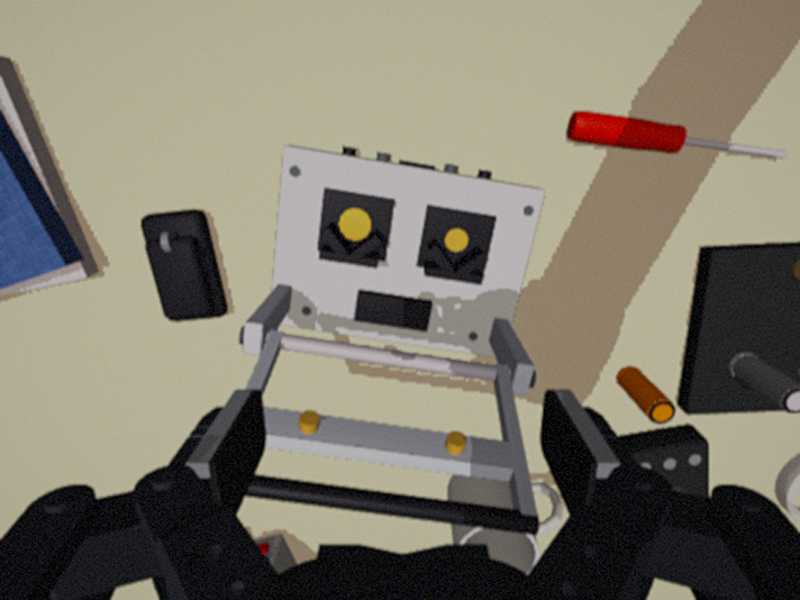

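View pics/w_plate.png

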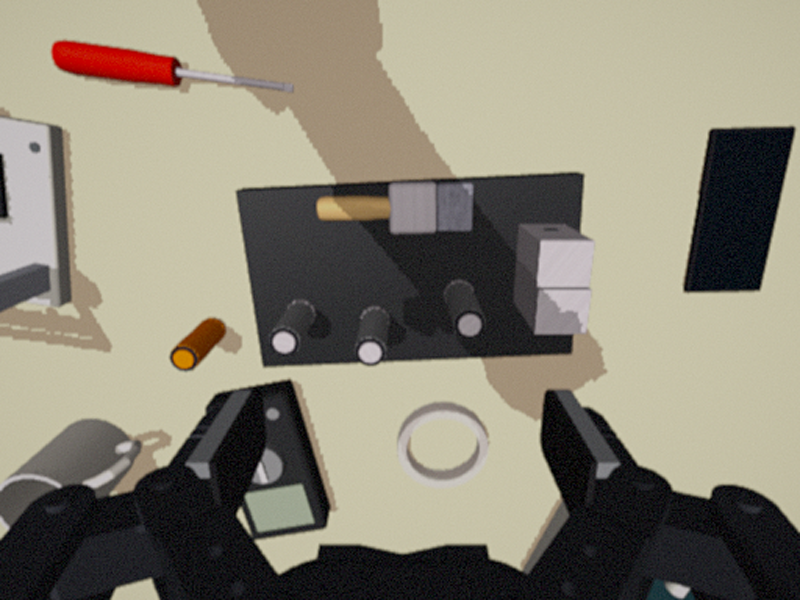

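```bash
python3 - <<'E'
from h import *
def blobs(m,lo,hi):
    n,l,s,c=cv2.connectedComponentsWithStats(m.astype(np.uint8)); return [(c[i].round(1),s[i,2:].tolist()) for i in range(1,n) if lo<s[i,4]<hi]
im=cv2.imread("w_dock_raw.png"); K,R,t=cam("w_dock"); hsv=cv2.cvtColor(im,cv2.COLOR_BGR2HSV)
m=cv2.inRange(hsv,(18,120,100),(35,255,255))>0
pads={}
for c,s in blobs(m,40,1000):
    print("pad",c,s,[ray(K,R,t,c,z).round(4)[:2].tolist() for z in(.026,.031)])
# grip rod ends, at z~.233
for u,v in((250,488),(537,522)): print("rod",ray(K,R,t,(u*.64,v*.64),.233).round(3))
for u,v in((253,333),(527,373)): print("posts",ray(K,R,t,(u*.64,v*.64),.12).round(3))
im=cv2.imread("w_plate_raw.png"); K,R,t=cam("w_plate")
g=cv2.cvtColor(im,cv2.COLOR_BGR2GRAY)
m=(g>115); x0,x1,y0,y1=[int(a*.64) for a in(262,500,300,366)]; mm=np.zeros_like(m); mm[y0:y1,x0:x1]=m[y0:y1,x0:x1]
for c,s in blobs(mm,20,1000): print("cell",c,s,[ray(K,R,t,c,z).round(4)[:2].tolist() for z in(.095,.1,.105)])
for u,v in((527,240),(590,240),(537,287),(590,288),(535,331),(586,331)): print("gauge",ray(K,R,t,(u*.64,v*.64),.1).round(4))
# top check
s=snapshot("top"); g=cv2.cvtColor(s["color"],cv2.COLOR_RGB2GRAY); m=np.zeros_like(g,bool); m[182:206,180:243]=g[182:206,180:243]>120
for c,q in blobs(m,8,300): print("top cell",c,q,ray(s["K"],s["R"],s["t"],c,.1).round(4)[:2])
hsv=cv2.cvtColor(s["color"],cv2.COLOR_RGB2HSV); m=cv2.inRange(hsv,(18,120,100),(35,255,255))>0; m[:,:300]=0;m[:215]=0
for c,q in blobs(m,8,300): print("top pad",c,q,ray(s["K"],s["R"],s["t"],c,.028).round(4)[:2])
E
```

```text
pad [226.8 143. ] [22, 21, 359] [[0.4369, -0.3031], [0.4361, -0.3026]]
pad [291.7 153.2] [16, 16, 191] [[0.4512, -0.2138], [0.4502, -0.2144]]
pad [423.6 263.8] [12, 10, 87] [[0.6269, -0.0018], [0.6238, -0.0049]]
pad [197.4 269.6] [12, 15, 147] [[0.6364, -0.3559], [0.6332, -0.3548]]
pad [291.2 283.1] [12, 15, 140] [[0.6617, -0.2076], [0.6581, -0.2083]]
rod [ 0.544 -0.344  0.233]
rod [ 0.568 -0.187  0.233]
posts [ 0.501 -0.371  0.12 ]
posts [ 0.534 -0.167  0.12 ]
cell [300.2 207.8] [14, 13, 144] [[0.5588, 0.2122], [0.5568, 0.2115], [0.5548, 0.2107]]
cell [181.3 218.7] [15, 14, 158] [[0.573, 0.0654], [0.5709, 0.0667], [0.5687, 0.0681]]
cell [236.5 225.2] [14, 14, 155] [[0.582, 0.1336], [0.5797, 0.134], [0.5774, 0.1344]]
cell [285.4 231.5] [79, 5, 303] [[0.5908, 0.195], [0.5883, 0.1945], [0.5859, 0.194]]
cell [218.6 232.8] [34, 2, 42] [[0.5924, 0.1108], [0.59, 0.1115], [0.5875, 0.1122]]
gauge [0.4905 0.251  0.1   ]
gauge [0.4905 0.297  0.1   ]
gauge [0.5264 0.2614 0.1   ]
gauge [0.5272 0.3014 0.1   ]
gauge [0.5621 0.2629 0.1   ]
gauge [0.5622 0.3025 0.1   ]
top cell [211.8 189.5] [6, 6, 28] [0.5809 0.1306]
top cell [234.2 191.4] [6, 6, 26] [0.573  0.0615]
top pad [350.4 231.4] [8, 5, 25] [ 0.442  -0.3075]
```

```bash
cat >> h.py <<'E'
def touch(x,y,z0,zmin=.085,step=.001,F=2.5,v=.03):
    env.dwell(.1); f0=env.state()["wrist_force"][2]; z=z0
    while z>zmin:
        z-=step; env.servo_line([x,y,z],v=v); s=env.state(); f=s["wrist_force"][2]-f0
        if abs(f)>F: return z,s["eef_pos"][2],f
    return None
E
python3 - <<'E'
from h import *
s=snapshot("scene"); g=cv2.cvtColor(s["color"],cv2.COLOR_RGB2GRAY)
for (u,v) in((437,296),(476,297),(518,287)):
    print("scene",ray(s["K"],s["R"],s["t"],(u*.64,v*.64),.1).round(4)[:2])
effector.clamp(20); t=env.state()["time_s"]; print(t)
env.movep([.506,.279,.150],down(0)); print(env.state()["time_s"]-t)
env.servo_line([.506,.279,.127],v=.1); t=env.state()["time_s"]
r=touch(.506,.279,.127); print("gauge",r,env.state()["time_s"]-t)
E
```

```text
scene [0.5881 0.063 ]
scene [0.5906 0.1304]
scene [0.5611 0.2084]
4.4333
0.7916999999999996
gauge (0.09299999999999997, np.float64(0.09367201130465065), np.float64(6.125461675487644)) 8.6
```

```bash
python3 - <<'E'
from h import *
st=env.state(); print(st["width"],st["eef_pos"],st["orientation"].round(3).tolist(),st["wrist_force"],env.nose_length)
wrist("w_touch"); s=snapshot("scene")["color"][:,:,::-1]; 
a=cv2.resize(s[100:260,230:400],(510,480),interpolation=cv2.INTER_CUBIC); b=cv2.resize(cv2.imread("w_touch_raw.png"),(512,384))
c=np.zeros((480,800,3),np.uint8); c[:,:400]=a[:,55:455]; c[:300,400:]=cv2.resize(b,(400,300)); cv2.imwrite("pics/touch.png",c)
E
```

```text
0.00019080078933583547 [0.50606356 0.27907044 0.09367201] [[1.0, 0.001, -0.0], [0.0, -0.0, 1.0], [0.001, -1.0, -0.0]] [-1.81650422 -1.85744163  6.55171147] 0.025
```

View pics/touch.png

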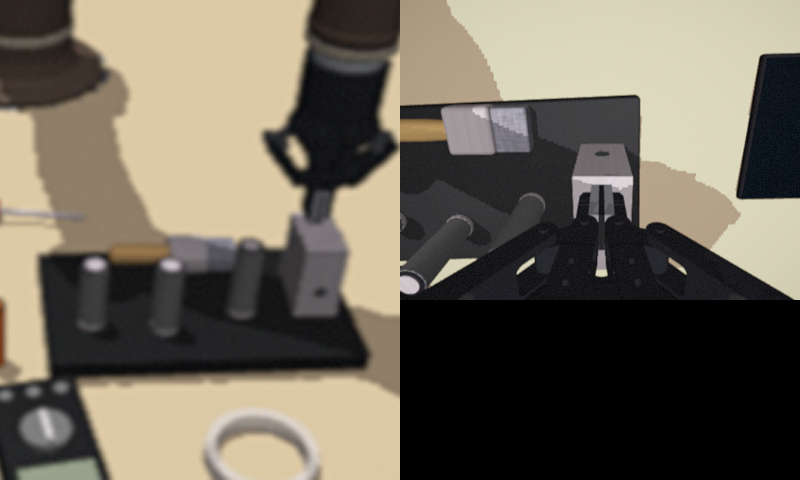

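```bash
python3 - <<'E'
from h import *
f1=env.state()["wrist_force"]
env.servo_line([.506,.279,.145],v=.15)
print(f1,env.state()["wrist_force"],env.state()["time_s"])
wrist("w_free")
a=cv2.imread("w_touch_raw.png")[170:384,180:340]; b=cv2.imread("w_free_raw.png")[170:384,180:340]
cv2.imwrite("pics/cmp.png",cv2.resize(np.hstack([a,b]),(800,535),interpolation=cv2.INTER_CUBIC))
E
```

```text
[-1.2015561  -1.75716427  6.62544619] [-0.25610783 -0.83988707 -0.38925463] 14.8083
```

View pics/cmp.png

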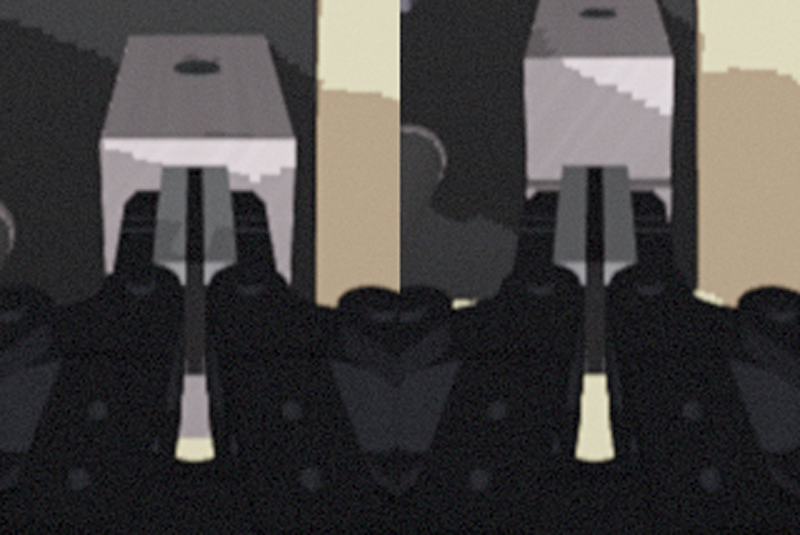

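```bash
python3 - <<'E'
from h import *
for n,x,y in(("c1",.556,.2095),("c2",.580,.1325)):
    env.servo_line([x,y,.118],v=.2); env.servo_line([x,y,.1045],v=.1)
    r=touch(x,y,.1045,zmin=.088,step=.0015,v=.06); print(n,r,env.state()["time_s"])
    env.servo_line([x,y,.118],v=.2)
    if r: print((r[1]-.0937)*1000+72.5)
print(env.state()["time_s"])
E
```

```text
c1 (0.09999999999999999, np.float64(0.10119910607059905), np.float64(8.941398575699186)) 16.5917
79.99910607059904
c2 (0.09549999999999999, np.float64(0.09619429171697702), np.float64(4.5784983662775165)) 19.275
74.99429171697702
19.5417
```

```bash
cat >> h.py <<'E'
ZG=.055 # TCP z for grasp on the plate (foot at .025)
YD=-10.
xd=np.array([np.cos(np.radians(YD)),np.sin(np.radians(YD))])
LOW=np.array([.4515,-.215]); RAI=np.array([.4358,-.3043])
def pick(x,y,yaw=-50):
    effector.open_jaws(); env.movep([x,y,.13],down(yaw)); env.servo_line([x,y,ZG],v=.15)
    effector.clamp(30); s=env.state(); print("w",s["width"],s["eef_pos"],s["time_s"])
    env.servo_line([x,y,.165],v=.25)
def hover(p,floor,yaw=YD):
    env.movep([*p,.165],down(yaw)); env.servo_line([*p,ZG+floor-.025+.004],v=.2)
    s=env.state(); print(s["width"],s["wrist_force"],s["eef_pos"],s["time_s"])
E
python3 - <<'E'
from h import *
pick(.580,.1325); hover(LOW-.001*xd,.026); wrist("w_h1")
im=cv2.imread("w_h1_raw.png"); cv2.imwrite("pics/h1.png",cv2.resize(im[60:310,130:400],(800,741))[:600])
E
```

```text
w 0.025442358570926207 [0.58031534 0.13253257 0.05553823] 22.3
0.02519826366119333 [ 1.14335143  0.23207518 -1.4224777 ] [ 0.4513469  -0.21411427  0.06041838] 24.95
```

View pics/h1.png

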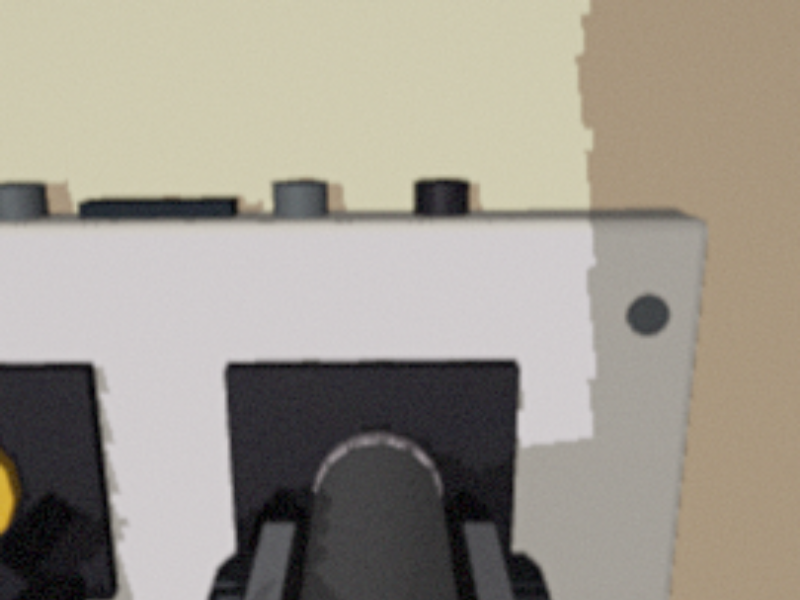

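```bash
python3 - <<'E'
from h import *
K,R,t=cam("w_h1"); p=ray(K,R,t,(257.6,60+433/2.963),.030)[:2]; print(p+.013*xd, ray(K,R,t,(257.6,60+433/2.963),.0305)[:2]+.013*xd)
e=ray(K,R,t,(130+373/2.963,60+364/2.963),.026)[:2]; print("seat front edge",e)
K,R,t=cam("w_dock"); 
for u,v in((425,207),(495,217),(325,190),(394,200)): print(ray(K,R,t,(u*.64,v*.64),.026)[:2])
print(np.array([.4512,-.2138])@xd, e@xd,(p+.013*xd)@xd)
E
```

```text
[ 0.45219181 -0.21295205] [ 0.45199872 -0.21291935]
seat front edge [ 0.42561767 -0.20935723]
[ 0.42275363 -0.2414319 ]
[ 0.43152515 -0.18024816]
[ 0.40813713 -0.32731929]
[ 0.41671194 -0.26825253]
0.48147123854429796 0.4555060801053061 0.4823007361423624
```

```bash
cat >> h.py <<'E'
def lower(p,floor):
    z=.0555+floor-.025
    env.servo_line([*p,z+.0015],v=.05); r=touch(*p,z+.0015,zmin=z-.003,step=.001,F=2); print("lower",r)
    effector.open_jaws(); env.dwell(.1); print(env.state()["wrist_force"])
    env.servo_line([*p,.135],v=.2)
E
python3 - <<'E'
from h import *
lower(LOW-.0025*xd+[0,-.0003],.026); print(env.state()["time_s"])
wrist("w_p1"); im=cv2.imread("w_p1_raw.png"); cv2.imwrite("pics/p1.png",cv2.resize(im[90:310,130:420],(790,600)))
E
```

```text
lower (0.056, np.float64(0.056394844510733295), np.float64(5.322992963453974))
[-0.28272191 -0.60231115 -0.19237303]
27.1083
```

View pics/p1.png

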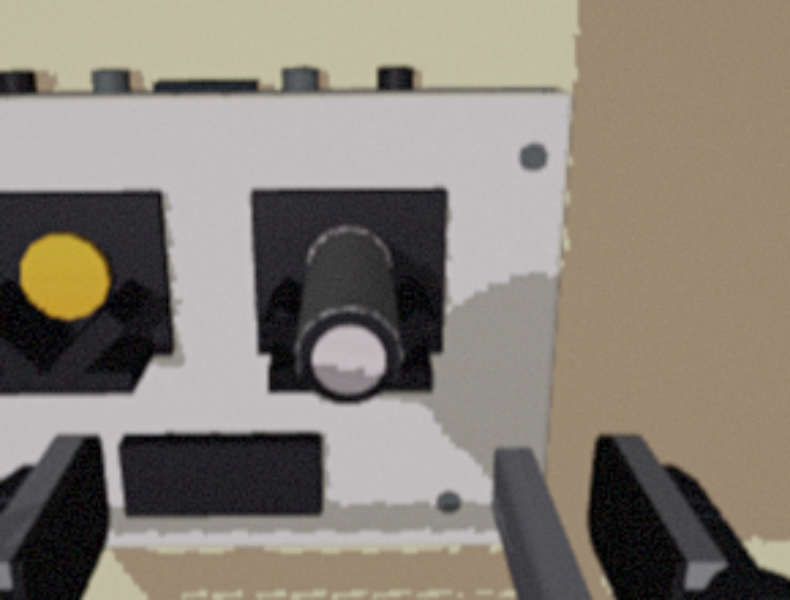

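```bash
python3 - <<'E'
from h import *
pick(.572,.0645); hover(RAI-.0025*xd+[0,-.0003],.031); wrist("w_h2"); 
im=cv2.imread("w_h2_raw.png"); cv2.imwrite("pics/h2.png",cv2.resize(im[110:310,130:400],(800,593)))
E
```

```text
w 0.02519508224503639 [0.57225298 0.06453466 0.05542204] 29.7667
0.025140288677950068 [-0.06445549 -0.42860601 -0.41776504] [ 0.43420768 -0.30353472  0.06538776] 32.475
```

View pics/h2.png

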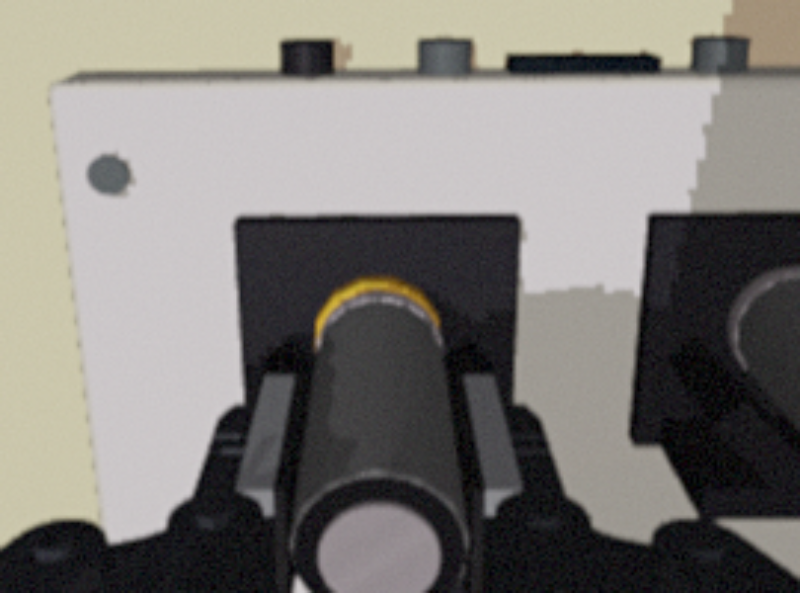

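```bash
cat > bar.py <<'E'
from h import *
M=(LOW+RAI)/2; D=down(YD)
def P(xp,tip): return [*(M+xp*xd),tip-.004]
def rod(th): return .08-.12*np.cos(th),.115+.12*np.sin(th)
def go(xp,tip,v=.15):
    env.servo_line(P(xp,tip),D,v=v); return env.state()["wrist_force"]
E
python3 - <<'E'
from bar import *
lower(RAI-.0033*xd+[0,-.0003],.031); print(env.state()["time_s"])
wrist("w_p2")
go(.0,.30,.3); effector.clamp(20); wrist("w_bar")
print(go(.15,.30,.3)); x,z=rod(1.83); print(x,z,go(x+.03,z-.011),env.state()["time_s"])
f0=env.state()["wrist_force"]
for th in (1.8,1.6,1.4,1.2,1.0):
    x,z=rod(th); f=go(x+.017,z-.011,.12)-f0; print(th,f.round(1))
    if np.linalg.norm(f)>15: break
print(env.state()["time_s"])
a=cv2.imread("w_p2_raw.png"); wrist("w_push"); b=cv2.imread("w_push_raw.png")
cv2.imwrite("pics/push.png",cv2.resize(np.hstack([a,b]),(800,300)))
E
```

```text
lower (0.060999999999999985, np.float64(0.06127613684177381), np.float64(3.374682040978472))
[-0.07131556  0.23731254  0.26014206]
34.6083
[-0.52433247  0.32184332  0.24392452]
0.11075730898730272 0.2309913270199957 [0.85106831 0.09415413 1.19890196] 37.5167
1.8 [ 0.2 -0.3 -0.6]
1.6 [ 0.5 -0.6 -1.1]
1.4 [-1.1  0.  -0.7]
1.2 [-1.9 -0.8 -0.7]
1.0 [-0.9 -0.  -1.4]
39.2083
```

View pics/push.png

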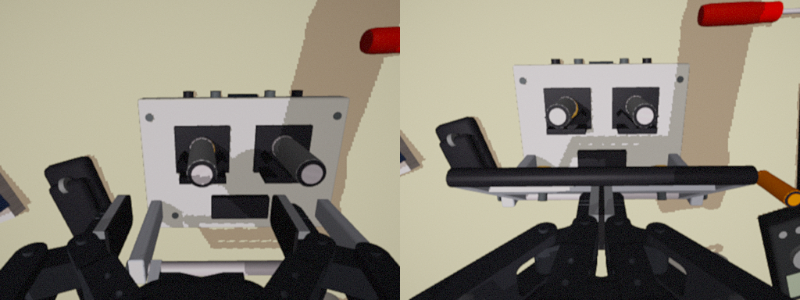

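```bash
python3 - <<'E'
from bar import *
x,z=rod(1.0); go(x+.025,z-.005,.1); go(x+.028,z+.025,.2); go(x-.006,z+.025,.2); f0=env.state()["wrist_force"]; print(f0.round(1))
for th in (1.0,.8,.6,.4,.25,.15):
    x,z=rod(th); f=go(x-.003,z+.005,.12)-f0; print(th,f.round(1))
    if abs(f[2])>12: break
print(env.state()["time_s"])
x,z=rod(.05); s=env.state()
f00=f; 
for th in np.arange(.10,-.045,-.015):
    x,z=rod(th); f=go(x-.003,z+.006,.05)-f0; e=env.state()["eef_pos"]; print(round(th,3),f.round(1),"th_meas",((e[2]+.004-.121)/.12).round(3))
    if f[2]>7: break
print(env.state()["time_s"])
E
```

```text
[-0.4 -0.2 -0.2]
1.0 [0.5 0.4 0.3]
0.8 [0.4 0.  0.8]
0.6 [ 0.5 -0.1 -0.2]
0.4 [ 0.7 -0.8  0.1]
0.25 [ 0.8 -0.2  0.8]
0.15 [0.5 0.9 0.5]
42.0417
0.1 [ 1.1 -0.5 -0.1] th_meas 0.1
0.085 [ 0.7 -0.5  0.5] th_meas 0.085
0.07 [ 0.7  0.  -0. ] th_meas 0.069
0.055 [0.4 0.1 0.3] th_meas 0.054
0.04 [ 0.2 -0.9  0.3] th_meas 0.039
0.025 [0.6 0.5 0.7] th_meas 0.024
0.01 [ 0.1 -1.2  0.4] th_meas 0.009
-0.005 [-1.8 -0.   6.5] th_meas -0.001
-0.02 [-7.   3.9 24.5] th_meas -0.005
44.2917
```

```bash
python3 - <<'E'
from bar import *
x,z=rod(0); go(x-.003,z+.03,.1); go(-.06,.30,.3)
env.movep([.42,-.1,.3],D)
print(env.state()["time_s"]); wrist("w_end"); a=cv2.imread("w_end_raw.png"); s=snapshot("scene")["color"][:,:,::-1]
a=cv2.resize(a,(400,300)); b=cv2.resize(s[115:265,100:400],(800,400),interpolation=cv2.INTER_CUBIC); print(env.state()["time_s"])
c=np.zeros((600,800,3),np.uint8); c[:400]=b; c[400:,:267]=cv2.resize(a,(267,200)); t=snapshot("top")["color"][170:260,130:400,::-1]; c[400:,267:]=cv2.resize(t,(533,200)); cv2.imwrite("pics/end.png",c)
E
```

```text
46.0333
46.1333
```

View pics/end.png

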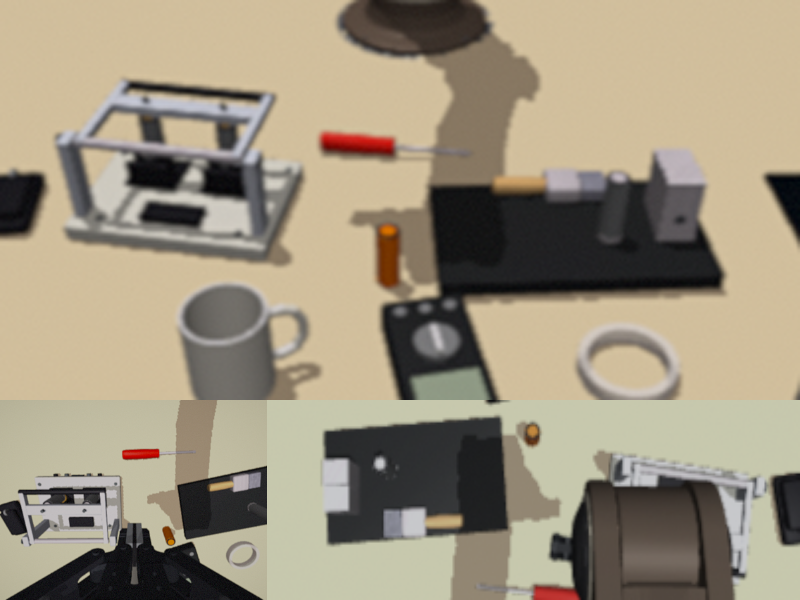

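The bar is level on both upright cells. The third cell stands on the plate, everything else is in place, and the arm is clear.

```bash
python3 -c "
from h import *
job_done()"
```

```text
the job is handed in; nothing more can be done
```

The job is done and handed in at about 46 s on the robot clock. The 75 mm cell is in the low seat, the 70 mm cell is in the raised seat, and the 80 mm cell is untouched on the plate beside the gauge. The contact bar is closed on the two cells.

- **Telling the cells apart:** I touched the gauge's low step, then two cell tops. They came out at 80.0 mm (the cell nearest the gauge) and 75.0 mm (the middle one). I took the third to be 70 mm by elimination and did not touch its top.
- **Placing:** Both cells met the seat floors at the expected heights, with 3–5 N of contact force. Pictures after release showed both standing upright.
- **Closing the bar:** I pushed it over from behind, then down. It stopped on the cells at about −0.001 rad, so no too-tall cell is underneath. The last step pressed harder than I intended, 24.5 N at the fingertips, which is within the limits.
- **Final pictures:** The bar is level, nothing else has visibly moved, and the arm is clear.

**Checks that disagreed:**
- The stated fingertip length (25 mm ahead of the TCP) did not match. Touch and wrist pictures put the closed tips about 4 mm behind the TCP, so I used that measured value.
- The wrist and top cameras differed by 2–5 mm in y. I averaged them, then corrected by up to 1.7 mm in the close-up views before setting each cell down.

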